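Clear the case, then hold the shutter stick over to green

ROBOT

A 7-joint arm with a two-finger parallel gripper is mounted at the origin on the work surface. World frame = base frame: x ahead of the robot, y to its left, z up, the work surface at z = 0. Lengths are in m, angles in rad, forces in N, time in s.
With the tool pointing down it reaches from about 0.4 to 0.85 m from the base axis. Payload 4.5 kg.
Tool frame: the origin (TCP) lies at the very end of the fingers, on their centre line; the grasp point (between the pads) lies 19 mm behind it (r.grip_point_offset is the distance from the TCP to the grasp point, in m); y points along the fingers, x is the direction in which the jaws open and shut, and the axes are right-handed (so a half turn about y gives the same grasp; the last joint's range is limited). The gripper opens to 88 mm and grips with 3 to 60 N. Pads are 18 mm wide; open, the fingers measure 123 mm over their backs; the gripper's body (75 mm by 187 mm) begins 45 mm behind the grasp point.
Start: joints at [-1.169, 0.689, -0.195, 1.565, 0.157, 0.902, -0.215], TCP at [0.225, 0.583, 0.239] pointing down, gripper open.
Joint ranges: [-3.01, 3.01], [-0.46, 2.08], [-1.47, 1.51], [0.13, 2.56], [-1, 4.14], [0.04, 2.09], [-2.66, 2.66]. Speed limits (rad/s): [2.57, 2.57, 3.14, 3.14, 3.14, 3.14, 3.14].

INTERFACE

Orientations are given as a unit quaternion [x, y, z, w].
In Python, from plant import get_state, snapshot, camera_params, job, r gives the robot as it stands.
- The arm moves only by the tool carry_out, never from a script. Its arguments are lists of equal length, an entry for each row: "offset": the shift along the world's x, y, z in m, a list of three; "twist": the turn about the world's z in degrees. In form: {"offset": [[tx, ty, tz], ...], "twist": [twist, ...]}. A call has 1 to 8 rows; each row shifts and turns the commanded pose from where the row before left it; what a row does not reach is not made up. A row lasts 1/8 s, in which the tool goes at most 62.5 mm and 10.7 degrees, less where a joint would pass 70% of its speed; a pose out of reach is approached as far as the arm can. A call with a gripper value outside its range is refused whole. "grip" is the finger opening in m, from 0 to 0.0881, set as the call begins (left out, the last holds). The fingers move at their own pace and stop on an object; "newtons" is the grip in N (left out, the last holds). Time passes only in rows, so rows that do not move let the fingers close. It gives the time, the measured TCP pose, the force and the opening at its end, in the units of the state.
- get_state(): the state, without advancing time (a new reading comes with each control period).
- snapshot(name): name is "scene" or "top"; returns the picture (480x640x3 uint8, red, green, blue); there is no depth.
- camera_params(name): a dict with "camera_matrix" (3x3 intrinsics, pixels), "eye" and "orientation" of the camera in the world. Camera axes: x right, y up, looking along -z (the intrinsics and any distortion apply to the point x, -y, -z); pixel columns grow to the right and rows downward; lengths in m; the calibration is good to about 2 mm. A picture is of the moment at which its call begins. camera_params takes no time and is no camera call.
- job.finish_job(): hands the job in, once; it reports no verdict.
The state is a dict: "clock": time; "q": joint angles; "qd": joint speeds; "joint_torque": joint torques, N m; "tool_pos": TCP position; "eef_rot": TCP orientation; "contact_force": force on the tool from outside, world axes, zero at the start; "moment": the same for the moment, N m; "opening": opening from 0.0 (shut) to 1.0 (fully open).
Only numpy, scipy, OpenCV 4.12 (cv2) and the standard library are available. Lean on these libraries where they do the work, as an engineer would, in place of code of your own. Each camera call takes 0.05 s, during which the arm holds its last target. There are 200 camera calls.

TASK

The remote for the window shutter sits in the lower tray of the steel caddy, with the blue plastic case standing in front of it. Stand the case upright in the middle of the cork mat, then tilt the remote's joystick fully over, straight towards its green dot, hold it there for two seconds so that the shutter motor takes the command, and let it spring back upright. Never lean it towards the red dot, do not bump the caddy, and leave all the other things where they are.

Things in the scene. Friction and masses are not known exactly. Their poses are not given: they have to be found in the camera images.
- caddy: steel two-tier caddy, fixed to the bench. Origin on the bench; x axis points from its open front to its back, z up. Lower tray: x from -155 to 145, y +-170 mm, walls 4 mm, floor top 4 mm above the bench, rim 35 mm. Four posts at x 25 and 135, y +-167 mm carry the upper tray; carrying bar along y at x 80 mm, 300 mm high
- tray_edge (a point): middle of the lower front edge of the caddy's upper tray, 210 mm above the bench (rim 245 mm); axes as the caddy's. From here the tray reaches 145 mm back (+x), 170 mm to each side. It overhangs the rear half of the remote, so the joystick must be reached with the tool tilted, coming from the front (-x) and above
- case: blue plastic case with a press-stud catch, loose, standing on its end in the lower tray in front of the remote: 36 (its x) by 70 (its y) by 150 (z) mm, about 220 g; origin at the centre of its underside
- mat: fixed square cork mat on the bench, 120 by 120 by 4 mm, left or right of the caddy; origin at the centre of its underside
- remote: round grey joystick remote held fast in the lower tray, 100 mm diameter, body 30 mm high (34 mm above the bench); origin at the centre of its underside, z up, its y axis runs through the two dots. The stick pivots 35 mm above the origin, leans up to 0.36 rad about both axes and springs back to upright; full lean takes about 4 N at the knob
- knob (a point): centre of the black ball knob (30 mm diameter) on the 10 mm joystick shaft, 65 mm above the pivot; upright it is 104 mm above the bench, and at full lean it has moved 23 mm sideways
- green_dot: green dot (17 mm diameter, 2 mm thick) on top of the remote, 40 mm from its centre; origin at its centre. The direction in which to lean the stick
- red_dot: red dot like the green one, on the opposite side of the remote: never lean the stick that way
- tile: bystander: glazed white tile 75 by 75 by 8 mm lying in the lower tray, right side; origin under its centre
- block: bystander: wooden block 70 by 45 by 45 mm in the lower tray, rear left; origin under its centre
- rake: bystander: grout rake with red handle, about 160 mm long, 30 wide, 22 high, lying in the lower tray, front left; origin under it, near its middle
- float: bystander: yellow grout float 100 by 230 mm, 56 mm high with its handle, lying in the upper tray; origin under its centre
- tub: bystander: closed white tub with orange lid, 72 mm diameter, 75 mm high, on the bench on the side opposite the mat; origin under its centre
- cleaner: bystander: green bottle 64 mm diameter, 170 mm high, far left on the bench; origin under its centre
- level: bystander: yellow level 50 by 300 by 25 mm lying far right on the bench; origin under its centre

How it is judged:
On the way, in this order (a step that is already met when the one before it is completed fails the run):
1. the case stands upright on the cork mat, let go (horizontal distance between case and mat below 0.035 m and angle between case's own z axis and vertical below 0.1 rad and z of case in the frame of mat below 0.01 m and linear speed of case below 0.02 m/s and contact force between case and the fingers below 0.1 N), for 0.2 s.
2. the stick is held over towards the green dot for two seconds (horizontal distance between knob and green_dot below 0.0235 m and x of knob in the frame of remote between -0.008 and 0.008 m), for 1.8 s.
At the end, for the whole second after the job is handed in: The case stands upright (0.1 rad) and still on the mat, centre within 35 mm of the mat's; the stick, let go, is upright again (knob within 4 mm of the middle) after it was held 1.8 s with the knob within 23.5 mm of the green dot and 8 mm of the line through the dots (all of step 1 and horizontal distance between knob and remote below 0.004 m); the robot touches nothing.
It fails at once if the stick was leaned towards the red dot (knob more than 10 mm that way) (horizontal distance between knob and red_dot below 0.03 m).
It fails at once if the caddy was bumped (over 15 N) (contact force between caddy and the fingers above 15 N or contact force between caddy and the arm above 15 N).
It fails at once if another thing was moved by more than 25 mm (distance of any of tub, float, tile, block, rake, cleaner, level from where it was at the start of the episode above 0.025 m).
It also fails if it takes over 58 s, if anything falls off the work surface, if the arm or the gripper's body presses on something with over 40 N, if the wrist force passes 120 N, or if a joint passes its speed limit or range.

## Working session

There is one attempt and no reset: what is moved stays moved. The work goes in short steps, Python scripts to look and compute and a tool call to move; the robot and the scene stay as the last step left them, time stands still between calls to the robot, and variables do not carry over. Pictures are saved under pics/ and viewed, about 8 in all and at most 12, crops included, and the job is handed in when it is done.

Besides the shell and the picture viewer there is one more tool, called after "Emit:" in YAML: its name, and indented under it one key for each argument. carry_out: Moves the arm, as the interface text tells. Its arguments: {"type":"object","properties":{"offset":{"type":"array"},"twist":{"type":"array"},"grip":{"type":"number"},"newtons":{"type":"number"}},"required":["offset","twist"]}

```bash
mkdir -p pics; ls
python3 - <<'E'
from plant import *
import cv2,numpy as np
print(get_state())
for n in("scene","top"):
    im=snapshot(n);cv2.imwrite(f"pics/{n}0.png",im[:,:,::-1])
    print(n,camera_params(n))
print(r.grip_point_offset,[a for a in dir(r) if a[0]!='_'])
E
```

```text
pics
{'clock': 0.0, 'q': array([-1.16920094,  0.68998771, -0.19445003,  1.56636333,  0.1573189 ,
        0.90254679, -0.2151336 ]), 'qd': array([ 9.65175589e-04, -1.31293628e-03,  6.93664659e-04,  2.25052433e-03,
       -1.25248476e-03,  2.80527502e-05,  4.57011580e-04]), 'joint_torque': array([ 3.19955116e-04, -5.27561939e+01, -1.26676854e+00, -1.53434283e+01,
       -5.25989046e-02,  6.53189796e-03,  1.66830378e-04]), 'tool_pos': array([0.22457515, 0.58255275, 0.23790099]), 'eef_rot': array([ 0.58343723,  0.39962699, -0.4006572 , -0.58255736]), 'contact_force': array([0.09564822, 0.54241542, 0.17011198]), 'moment': array([-0.00175495,  0.01917473, -0.02968921]), 'opening': 0.9981905773795609}
scene {'camera_matrix': array([[622.78541388,   0.        , 328.30784624],
       [  0.        , 622.78541388, 231.52868896],
       [  0.        ,   0.        ,   1.        ]]), 'eye': array([-0.44060368, -0.8142362 ,  1.78067218]), 'orientation': array([ 0.29107989, -0.13483117, -0.39019329,  0.86304244])}
top {'camera_matrix': array([[548.4669471 ,   0.        , 316.36449789],
       [  0.        , 548.4669471 , 231.02565442],
       [  0.        ,   0.        ,   1.        ]]), 'eye': array([ 0.29970456, -0.0264618 ,  1.64011388]), 'orientation': array([-0.05405802,  0.04875275,  0.71034397, -0.70008025])}
0.0187 ['Unreachable', 'grip_point_offset']
```

View pics/scene0.png

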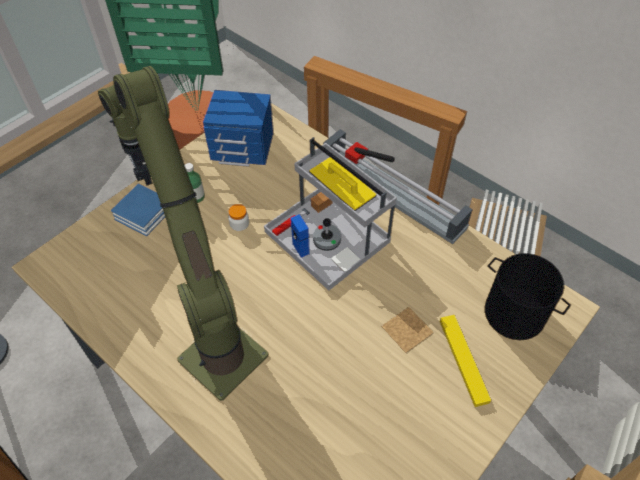

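View pics/top0.png

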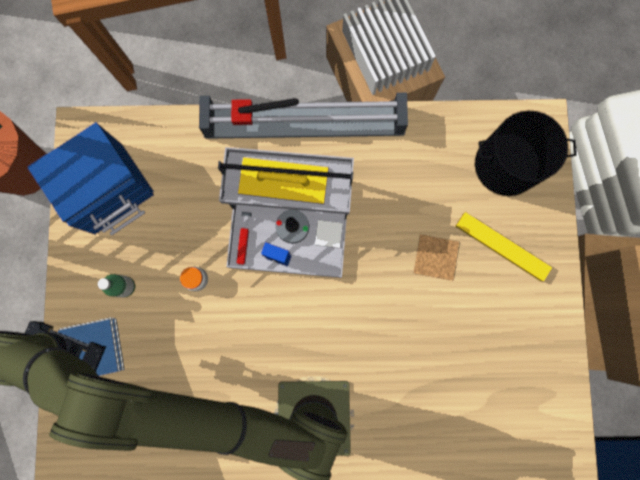

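```bash
cat > h.py <<'E'
import numpy as np,cv2
from plant import *
from scipy.spatial.transform import Rotation as R
def ray(n,u,v):
    p=camera_params(n);K=p["camera_matrix"]
    d=np.array([(u-K[0,2])/K[0,0],-(v-K[1,2])/K[1,1],-1.]);return p["eye"],R.from_quat(p["orientation"]).apply(d)
def onz(n,uv,z):
    e,d=ray(n,*uv);return e+d*(z-e[2])/d[2]
def tri(a,b):  # scene px, top px
    e1,d1=ray("scene",*a);e2,d2=ray("top",*b)
    s,t=np.linalg.lstsq(np.c_[d1,-d2],e2-e1,rcond=None)[0]
    p,q=e1+s*d1,e2+t*d2;return (p+q)/2,np.linalg.norm(p-q)
def proj(n,P):
    p=camera_params(n);K=p["camera_matrix"]
    c=R.from_quat(p["orientation"]).inv().apply(np.asarray(P,float)-p["eye"])
    return np.array([K[0,2]+K[0,0]*c[0]/-c[2],K[1,2]+K[1,1]*-c[1]/-c[2]])
E
python3 - <<'E'
from h import *
a=cv2.imread("pics/scene0.png")[130:290,250:405];b=cv2.imread("pics/top0.png")[140:285,210:365]
f=lambda i:cv2.resize(i,None,fx=5,fy=5,interpolation=cv2.INTER_CUBIC)[:600]
cv2.imwrite("pics/sc1.png",cv2.resize(a,None,fx=3.7,fy=3.7,interpolation=cv2.INTER_CUBIC))
cv2.imwrite("pics/tc1.png",cv2.resize(b,None,fx=4,fy=4,interpolation=cv2.INTER_CUBIC))
print(R.from_quat(get_state()["eef_rot"]).as_matrix().round(3))
E
```

```text
[[ 0.359 -0.    -0.933]
 [ 0.933 -0.001  0.359]
 [-0.002 -1.    -0.   ]]
```

View pics/sc1.png

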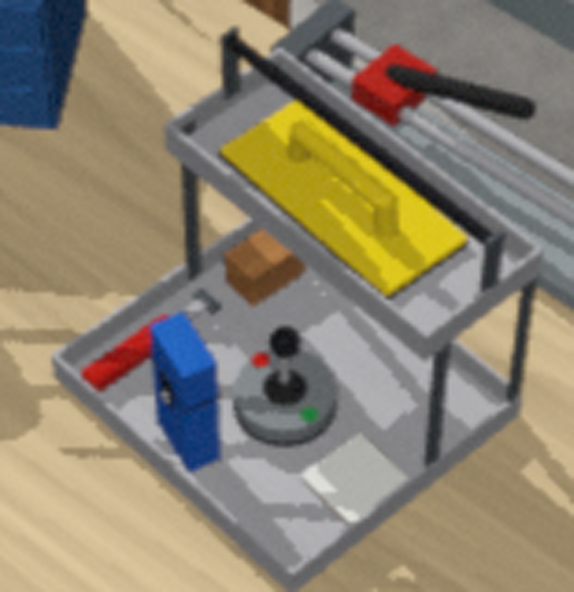

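View pics/tc1.png

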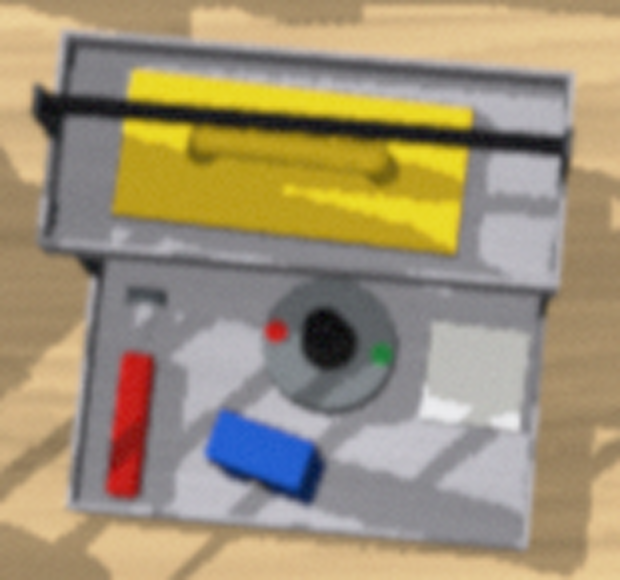

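Run:
```python
from h import *
S=lambda x,y:(250+(x+.5)/3.7-.5,130+(y+.5)/3.7-.5); T=lambda x,y:(210+(x+.5)/4-.5,140+(y+.5)/4-.5)
for n,a,b in [("knob",S(286,341),T(329,334)),("green",S(309,414),T(382,353)),("red",S(261,360),T(276,331)),
 ("trayL",S(167,128),T(40,250)),("trayR",S(430,336),T(557,288)),("lowFL",S(55,360),T(70,508)),("lowFR",S(293,582),T(527,547)),
 ("case1",S(181,315),T(226,410)),("case2",S(215,362),T(321,445)),("case3",S(190,378),T(306,488)),("case4",S(152,325),T(208,450))]:
    p,g=tri(a,b);print(n,p.round(4),"gap",g.round(4))
print("green z.037",onz("top",T(382,353),.037),onz("scene",S(309,414),.037));print("red",onz("top",T(276,331),.037),onz("scene",S(261,360),.037))
c=[T(226,410),T(321,445),T(306,488),T(208,450)]
for q in c: print("case@.154",onz("top",q,.154))
im=cv2.imread("pics/top0.png");
for n,box in(("top",(225,285,400,470)),("scene",(300,360,370,440))):
    im=cv2.imread(f"pics/{n}0.png");h=cv2.cvtColor(im,cv2.COLOR_BGR2HSV);print(h[box[0]+30,box[2]+38],h[box[0]+5,box[2]+5])
    m=np.zeros(h.shape[:2],np.uint8);m[box[0]:box[1],box[2]:box[3]]=cv2.inRange(h,(5,110,30),(18,255,190))[box[0]:box[1],box[2]:box[3]]
    m=cv2.morphologyEx(m,cv2.MORPH_OPEN,np.ones((5,5)))
    cs=max(cv2.findContours(m,0,2)[0],key=cv2.contourArea);rr=cv2.minAreaRect(cs);print(n,rr,onz(n,rr[0],.004))
    for q in cv2.boxPoints(rr):print(onz(n,q,.004).round(4))
```

```text
knob [0.5484 0.0501 0.1178] gap 0.0054
green [0.5453 0.0162 0.0389] gap 0.0024
red [0.5637 0.0941 0.0373] gap 0.0039
trayL [0.5864 0.2301 0.2451] gap 0.0071
trayR [ 0.556  -0.1044  0.2465] gap 0.0071
lowFL [0.4357 0.246  0.0316] gap 0.0054
lowFR [ 0.402  -0.0888  0.0241] gap 0.0034
case1 [0.489  0.1211 0.1534] gap 0.0004
case2 [0.4628 0.0555 0.165 ] gap 0.0001
case3 [0.4361 0.0645 0.1597] gap 0.005
case4 [0.4621 0.1328 0.1542] gap 0.001
green z.037 [0.54466563 0.01705643 0.037     ] [0.54728965 0.01632064 0.037     ]
red [0.56234428 0.09539806 0.037     ] [0.56542784 0.09297494 0.037     ]
case@.154 [0.48902414 0.12089628 0.154     ]
case@.154 [0.46402002 0.05614    0.154     ]
case@.154 [0.43480018 0.06653826 0.154     ]
case@.154 [0.46174012 0.13318785 0.154     ]
[ 15 128 183] [ 17  94 171]
top ((436.3221435546875, 252.85975646972656), (39.94706726074219, 30.796049118041992), 11.689369201660156) [ 0.46811756 -0.37378954  0.004     ]
[ 0.4361 -0.3047  0.004 ]
[ 0.5266 -0.3271  0.004 ]
[ 0.5003 -0.4432  0.004 ]
[ 0.4102 -0.42    0.004 ]
[ 17 112 177] [ 20  79 193]
scene ((407.1593017578125, 328.1106262207031), (33.30152130126953, 32.2667236328125), 48.8140754699707) [ 0.46215594 -0.37309249  0.004     ]
[ 0.4185 -0.3131  0.004 ]
[ 0.5337 -0.3243  0.004 ]
[ 0.5057 -0.4329  0.004 ]
[ 0.3941 -0.4194  0.004 ]
```

The scene view shows the case at about (300,237), the knob at (327,222), the mat at (407,329). In the top view, green is at (305,228), red at (279,222) and the mat at (437,256).

- **Positions:** remote centre ≈ (0.555, 0.056). Case ≈ (0.462, 0.094), top z ≈ 0.154–0.16, long side at 69°, which matches the present jaw axis. Mat ≈ (0.462, -0.373).
- **Reaching the knob:** the upper tray edge is about 17 mm behind the knob. The moves only allow yaw, so the gripper body would hit the tray before bare fingers could push the knob.
- **Plan:** stand the case on the mat, then regrasp it by its top and use it as a pusher. Its side face reaches the knob while the gripper stays clear in front of and above the tray. Then stand it back on the mat.

Emit:
carry_out:
  offset:
    - [0.02,-0.041,0]
    - [0.02,-0.041,0]
    - [0.02,-0.041,0]
    - [0.02,-0.041,0]
    - [0.02,-0.041,0]
    - [0.02,-0.041,0]
    - [0.02,-0.041,0]
    - [0.02,-0.041,0]
  twist: [0,0,0,0,0,0,0,0]
  grip: 0.088

```text
clock: 1.1
tool_pos: [0.3851, 0.2537, 0.2386]
eef_rot: [0.583, 0.4, -0.4, -0.583]
contact_force: [0.8, 0.3, 0.5]
opening: 1.001
```

Emit:
carry_out:
  offset:
    - [0.02,-0.041,0]
    - [0.02,-0.041,0]
    - [0.02,-0.041,0]
    - [0.017,-0.037,0]
    - [0,0,0]
    - [0,0,0]
  twist: [0,0,0,0,0,0]

```text
clock: 1.85
tool_pos: [0.4613, 0.096, 0.2386]
eef_rot: [-0.583, -0.4, 0.4, 0.583]
contact_force: [0.0, 0.4, -0.2]
opening: 0.997
```

```bash
cat >> h.py <<'E'
def look(name,cs,ct,f):
    o=[]
    for n,c in(("scene",cs),("top",ct)):
        i=snapshot(n)[:,:,::-1];cv2.imwrite(f"pics/{name}_{n}.png",i)
        o.append(cv2.resize(i[c[1]:c[1]+c[3],c[0]:c[0]+c[2]],None,fx=f,fy=f,interpolation=cv2.INTER_CUBIC))
    cv2.imwrite(f"pics/{name}.png",np.hstack(o))
E
python3 -c "
from h import *
look('l1',(250,150,130,140),(230,180,130,140),3)
p=get_state()['tool_pos'];print(p,proj('scene',p),proj('top',p))"
```

```text
[0.46111979 0.09674283 0.23872144] [297.40674223 207.0088187 ] [272.24917728 248.63486928]
```

View pics/l1.png

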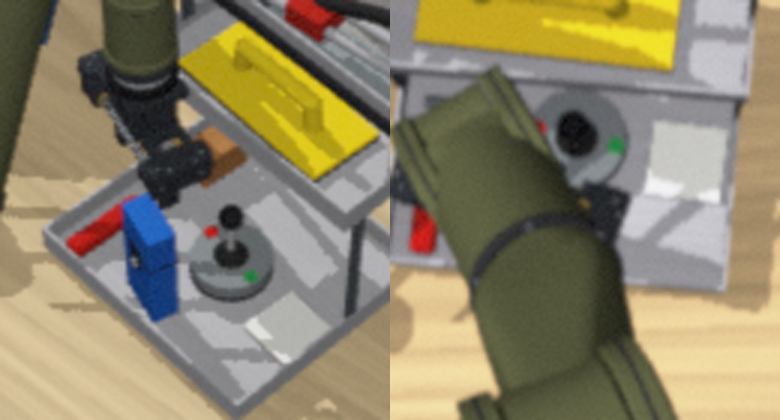

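```bash
python3 -c "
from h import *
s=get_state();p=s['tool_pos'];M=R.from_quat(s['eef_rot']).as_matrix()
for sx in(-1,1):
  for l in [(.044,0),(.0615,0),(.044,-.064),(.0615,-.064),(.0935,-.064)]:
    q=p+M@[sx*l[0],l[1],0];print(sx,l,((proj('scene',q)-[250,150])*3).round(),((proj('top',q)-[230,180])*3+[390,0]).round())
print(s['opening'])
i=cv2.imread('pics/l1_scene.png')[170:225,270:330];cv2.imwrite('pics/z.png',cv2.resize(i,None,fx=10,fy=10,interpolation=cv2.INTER_CUBIC))
"
```

```text
-1 (0.044, 0) [161. 199.] [565. 223.]
-1 (0.0615, 0) [168. 211.] [584. 230.]
-1 (0.044, -0.064) [159. 161.] [560. 215.]
-1 (0.0615, -0.064) [167. 172.] [580. 223.]
-1 (0.0935, -0.064) [181. 194.] [617. 236.]
1 (0.044, 0) [124. 143.] [469. 188.]
1 (0.0615, 0) [117. 132.] [450. 181.]
1 (0.044, -0.064) [122. 104.] [460. 179.]
1 (0.0615, -0.064) [115.  93.] [440. 171.]
1 (0.0935, -0.064) [102.  73.] [404. 158.]
0.9969315076558911
```

View pics/z.png

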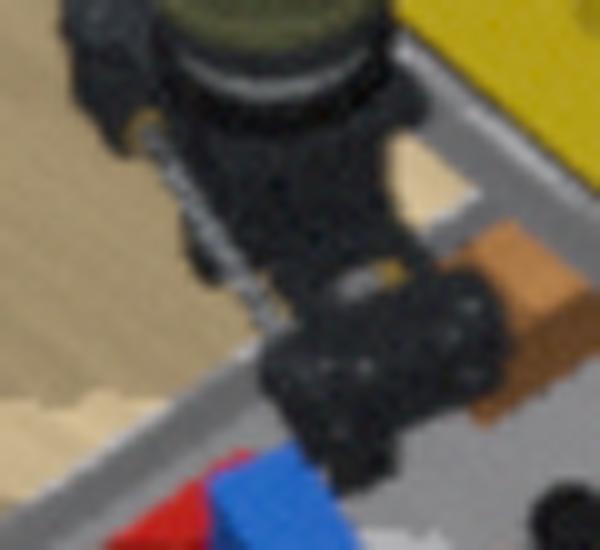

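The gripper is straight above the case. The right fingertip is at (305,219), as predicted from the pose, and the body's long side lies along the jaws. I'll descend.

Emit:
carry_out:
  offset:
    - [0.001,-0.002,-0.02]
    - [0,0,-0.02]
    - [0,0,-0.02]
    - [0,0,-0.02]
    - [0,0,-0.02]
    - [0,0,-0.015]
    - [0,0,-0.009]
    - [0,0,0]
  twist: [0,0,0,0,0,0,0,0]

```text
clock: 2.95
tool_pos: [0.4623, 0.0939, 0.1144]
eef_rot: [-0.583, -0.4, 0.401, 0.583]
contact_force: [-0.1, -0.6, -0.2]
opening: 1.0
```

Emit:
carry_out:
  offset:
    - [0,0,0]
    - [0,0,0]
    - [0,0,0]
    - [0,0,0]
    - [0,0,0]
    - [0,0,0]
  twist: [0,0,0,0,0,0]
  grip: 0.06
  newtons: 25

```text
clock: 3.7
tool_pos: [0.4635, 0.0938, 0.1152]
eef_rot: [0.583, 0.401, -0.399, -0.583]
contact_force: [0.7, 1.9, 4.8]
opening: 0.794
```

Emit:
carry_out:
  offset:
    - [0,0,0.01]
    - [0,0,0.02]
    - [0,0,0.025]
    - [-0.005,0,0.03]
    - [-0.005,0,0.03]
    - [0,0,0.02]
    - [0,0,0]
  twist: [0,0,0,0,0,0,0]

```text
clock: 4.58
tool_pos: [0.4527, 0.0927, 0.2507]
eef_rot: [0.583, 0.4, -0.399, -0.583]
contact_force: [-0.2, -0.1, -3.2]
opening: 0.798
```

Emit:
carry_out:
  offset:
    - [0,-0.025,0]
    - [0,-0.04,0]
    - [0,-0.04,0]
    - [0,-0.04,0]
    - [0,-0.04,0]
    - [0,-0.04,0]
    - [0,-0.04,0]
    - [0,-0.04,0]
  twist: [0,0,-5,-7,-8,-8,-8,-8]

```text
clock: 5.58
tool_pos: [0.4512, -0.2129, 0.2483]
eef_rot: [-0.69, -0.15, 0.152, 0.691]
contact_force: [1.6, 0.2, -1.8]
opening: 0.799
```

Emit:
carry_out:
  offset:
    - [0,-0.04,0]
    - [0,-0.04,0]
    - [0.004,-0.04,0]
    - [0.004,-0.03,0]
    - [0,-0.01,0]
    - [0,0,0]
    - [0,0,0]
  twist: [-8,-8,-8,-6,0,0,0]

```text
clock: 6.45
tool_pos: [0.4607, -0.3698, 0.2493]
eef_rot: [-0.706, 0.031, -0.03, 0.707]
contact_force: [0.8, 0.2, -2.4]
opening: 0.795
```

```bash
python3 -c "
from h import *
look('l2',(340,220,130,160),(380,190,130,160),3)
p=get_state()['tool_pos'];print(p)
for n,o in(('scene',(340,220)),('top',(380,190))):
  for q in((.462,-.373,.004),(*p[:2],.004),(*p[:2],.139)): print(n,q,(proj(n,q)-o)*3)"
```

```text
[ 0.46087214 -0.3701744   0.24967027]
scene (0.462, -0.373, 0.004) [201.32115715 324.37814303]
scene (np.float64(0.4608721382399697), np.float64(-0.3701744023295587), 0.004) [198.57303657 323.52987957]
scene (np.float64(0.4608721382399697), np.float64(-0.3701744023295587), 0.139) [212.53632214 258.99007441]
top (0.462, -0.373, 0.004) [168.45354484 194.69826251]
top (np.float64(0.4608721382399697), np.float64(-0.3701744023295587), 0.004) [165.66655966 195.86673522]
top (np.float64(0.4608721382399697), np.float64(-0.3701744023295587), 0.139) [196.02466121 180.94637008]
```

View pics/l2.png

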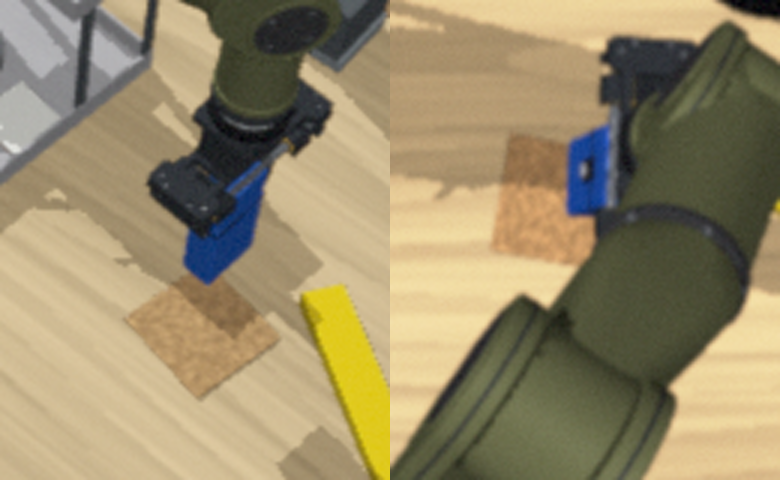

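The case hangs upright above the mat. The mat's corners in the left view, (125,320), (200,398) and (280,338), give a centre that agrees within 2 mm. I'll lower it.

Emit:
carry_out:
  offset:
    - [0.001,-0.003,-0.02]
    - [0,0,-0.025]
    - [0,0,-0.025]
    - [0,0,-0.025]
    - [0,0,-0.02]
    - [0,0,-0.012]
    - [0,0,-0.004]
    - [0,0,0]
  twist: [0,0,0,0,0,0,0,0]

```text
clock: 7.55
tool_pos: [0.462, -0.3748, 0.1191]
eef_rot: [0.707, -0.031, 0.031, -0.706]
contact_force: [-0.1, 0.9, -2.2]
opening: 0.797
```

Emit:
carry_out:
  offset:
    - [0,0,-0.002]
    - [0,0,-0.002]
    - [0,0,0]
  twist: [0,0,0]

```text
clock: 7.92
tool_pos: [0.4621, -0.3751, 0.1153]
eef_rot: [0.707, -0.031, 0.032, -0.706]
contact_force: [0.6, -0.4, 0.1]
opening: 0.796
```

Emit:
carry_out:
  offset:
    - [0,0,0]
    - [0,0,0]
    - [0,0,0]
    - [0,0,0]
    - [0,0,0.02]
    - [0,0,0.03]
    - [0,0,0.03]
    - [0,0,0]
  twist: [0,0,0,0,0,0,0,0]
  grip: 0.088

```text
clock: 8.93
tool_pos: [0.4629, -0.3758, 0.1969]
eef_rot: [0.707, -0.03, 0.033, -0.705]
contact_force: [0.8, 0.0, 0.1]
opening: 1.002
```

Emit:
carry_out:
  offset:
    - [-0.001,0,0.005]
    - [-0.001,0,0]
    - [-0.001,0,0]
    - [-0.001,0,0]
    - [-0.001,0,0]
    - [-0.001,0,0]
    - [-0.001,0,0]
    - [-0.001,0.001,0]
  twist: [-10,-10,-10,-10,-10,-10,-10,-10]

```text
clock: 9.93
tool_pos: [0.4531, -0.3733, 0.1985]
eef_rot: [0.52, -0.48, 0.479, -0.519]
contact_force: [-0.5, 0.7, -1.1]
opening: 0.996
```

Emit:
carry_out:
  offset:
    - [0,0,0]
    - [0,0,0]
    - [0,0,0]
  twist: [-10,0,0]

```text
clock: 10.3
tool_pos: [0.4535, -0.3735, 0.1991]
eef_rot: [-0.478, 0.521, -0.521, 0.478]
contact_force: [-0.3, -0.5, -0.1]
opening: 1.004
```

```bash
python3 -c "
from h import *
look('l3',(340,220,130,160),(380,190,130,160),3)
s=get_state();p=s['tool_pos'];M=R.from_quat(s['eef_rot']).as_matrix();print(p,s['opening'],s['q'].round(2),np.degrees(np.arctan2(M[1,0],M[0,0])))
for n,o in(('scene',(340,220)),('top',(380,190))):
  for q in((.462,-.374,.154),(*p[:2],.154)): print(n,((proj(n,q)-o)*3).round())"
```

```text
[ 0.45359016 -0.37367676  0.19950865] 0.9994660495655885 [ 0.32  0.75  0.53  1.74 -0.5   0.79 -0.57] -94.97093203739446
scene [218. 253.]
scene [213. 258.]
top [204. 178.]
top [204. 187.]
```

View pics/l3.png

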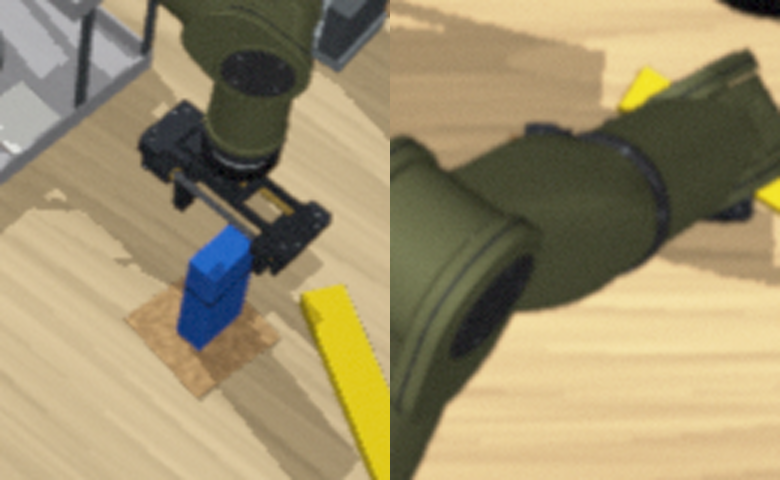

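The case stands on the mat's middle; its lower corner is at (200,350) in the crop. The jaws straddle it, rotated by 90°. I'll regrasp its narrow side near the top.

Emit:
carry_out:
  offset:
    - [0,0,-0.02]
    - [0,0,-0.02]
    - [0,0,-0.02]
    - [0,0,-0.016]
    - [0,0,-0.008]
    - [0,0,0]
  twist: [0,0,0,0,0,0]

```text
clock: 11.15
tool_pos: [0.4536, -0.3737, 0.1154]
eef_rot: [-0.477, 0.522, -0.521, 0.477]
contact_force: [-1.1, 0.1, -0.2]
opening: 0.997
```

Emit:
carry_out:
  offset:
    - [0,0,0]
    - [0,0,0]
    - [0,0,0]
    - [0,0,0]
    - [0,0,0]
    - [0,0,0]
    - [0,0,0]
    - [0,0,0]
  twist: [0,0,0,0,0,0,0,0]
  grip: 0.025
  newtons: 35

```text
clock: 12.15
tool_pos: [0.4537, -0.3737, 0.1157]
eef_rot: [-0.477, 0.522, -0.522, 0.477]
contact_force: [0.7, 1.4, 0.5]
opening: 0.408
```

Emit:
carry_out:
  offset:
    - [0,0,0.01]
    - [0,0,0.02]
    - [0,0,0.03]
    - [-0.003,0,0.03]
    - [-0.005,0,0.03]
    - [-0.005,0,0.025]
    - [0,0,0.015]
    - [0,0,0]
  twist: [0,0,0,0,0,0,0,0]

```text
clock: 13.15
tool_pos: [0.4412, -0.374, 0.2765]
eef_rot: [0.477, -0.521, 0.522, -0.478]
contact_force: [-0.5, 0.5, -2.1]
opening: 0.408
```

Emit:
carry_out:
  offset:
    - [0,0.025,0]
    - [0,0.04,0]
    - [0,0.04,0]
    - [0,0.04,0]
    - [0,0.04,0]
    - [0,0.04,0]
    - [0,0.04,0]
    - [0,0.04,0]
  twist: [0,0,0,0,0,0,0,0]

```text
clock: 14.15
tool_pos: [0.4402, -0.0671, 0.2749]
eef_rot: [-0.478, 0.522, -0.521, 0.477]
contact_force: [1.0, 0.7, -2.5]
opening: 0.406
```

Emit:
carry_out:
  offset:
    - [0,0.04,0]
    - [0,0.04,0]
    - [0,0.04,0]
    - [0,0.035,0]
    - [0,0.02,0]
    - [0,0.008,0]
    - [0,0,0]
    - [0,0,0]
  twist: [0,0,0,0,0,0,0,0]

```text
clock: 15.15
tool_pos: [0.4407, 0.113, 0.2757]
eef_rot: [0.477, -0.522, 0.522, -0.477]
contact_force: [0.4, 0.2, -3.8]
opening: 0.403
```

```bash
python3 -c "
from h import *
s=get_state();p=s['tool_pos'];M=R.from_quat(s['eef_rot']).as_matrix();print(s['clock'],p,s['opening'],s['q'].round(2),np.degrees(np.arctan2(M[1,0],M[0,0])))
c=np.array([.996,-.0905]);e=np.array([.0905,.996]);K=np.array([.5546,.0558]);print('pre',K-.032*c+.053*e,'go',K-.032*c+.053*e-p[:2])
look('l4',(250,120,130,170),(230,140,130,170),3)"
```

```text
15.15 [0.4406612  0.11304087 0.27568814] 0.40329527214169003 [-0.81  0.5   0.72  2.03 -0.47  0.77 -1.47] -95.17705608047011
pre [0.5275245 0.111484 ] go [ 0.0868633  -0.00155687]
```

View pics/l4.png

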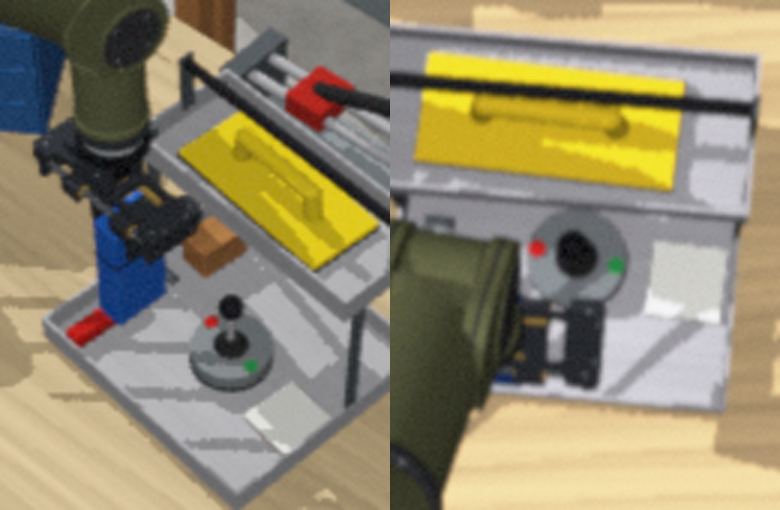

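The case is held upright at (130,260) in the left crop and the knob stands upright at (231,307). I'll check the knob position before going in.

```bash
python3 -c "
from h import *
i=cv2.imread('pics/l4_scene.png');g=i.max(axis=2);m=(g<60).astype('uint8');m[:,:315]=0;m[:,340:]=0;m[:212]=0;m[229:]=0
n,l,st,ce=cv2.connectedComponentsWithStats(m);print(st,ce)
print('scene',onz('scene',(327,222.3),.104))
for c in ce[1:]:print(onz('scene',c,.104))
print(proj('scene',(.5546,.0558,.104)),proj('top',(.5546,.0558,.104)))
h=cv2.cvtColor(cv2.imread('pics/l4_top.png'),cv2.COLOR_BGR2HSV)
for nm,a in(('g',cv2.inRange(h,(50,120,40),(80,255,255))),('r',cv2.inRange(h,(0,150,100),(8,255,255)))):
  a[:210]=0;a[240:]=0;a[:,:270]=0;a[:,315:]=0
  print(nm,onz('top',cv2.findNonZero(a).mean(axis=0)[0],.036))
"
```

```text
[[     0      0    640    480 307153]
 [   323    219      8      8     47]] [[319.49894027 239.50263549]
 [326.42553191 222.27659574]]
scene [0.55728909 0.05396457 0.104     ]
[0.55606099 0.05550759 0.104     ]
[326.07996662 222.4829122 ] [290.76559205 221.06758932]
g [0.54398454 0.01792998 0.036     ]
r [0.56247967 0.09550271 0.036     ]
```

Emit:
carry_out:
  offset:
    - [0.015,0,0]
    - [0.02,0,0]
    - [0.02,0,0]
    - [0.017,-0.001,0]
    - [0.01,-0.001,0]
    - [0.004,0,0]
    - [0,0,0]
    - [0,0,0]
  twist: [0,0,0,0,0,0,0,0]

```text
clock: 16.25
tool_pos: [0.5261, 0.1123, 0.2757]
eef_rot: [-0.478, 0.522, -0.521, 0.477]
contact_force: [-0.3, -0.6, -2.2]
opening: 0.405
```

Emit:
carry_out:
  offset:
    - [-0.001,0,-0.01]
    - [0,0,-0.015]
    - [0,0,-0.015]
    - [0,0,-0.015]
    - [0,0,-0.015]
    - [0,0,-0.01]
    - [0,0,-0.005]
    - [0,0,0]
  twist: [0,0,0,0,0,0,0,0]

```text
clock: 17.25
tool_pos: [0.5258, 0.1122, 0.1906]
eef_rot: [0.477, -0.522, 0.522, -0.477]
contact_force: [0.9, 0.0, -2.3]
opening: 0.406
```

```bash
python3 -c "
from h import *
print(get_state()['tool_pos'])
look('l5',(260,140,130,150),(230,160,130,150),3)"
```

```text
[0.52575479 0.11215154 0.19060358]
```

View pics/l5.png

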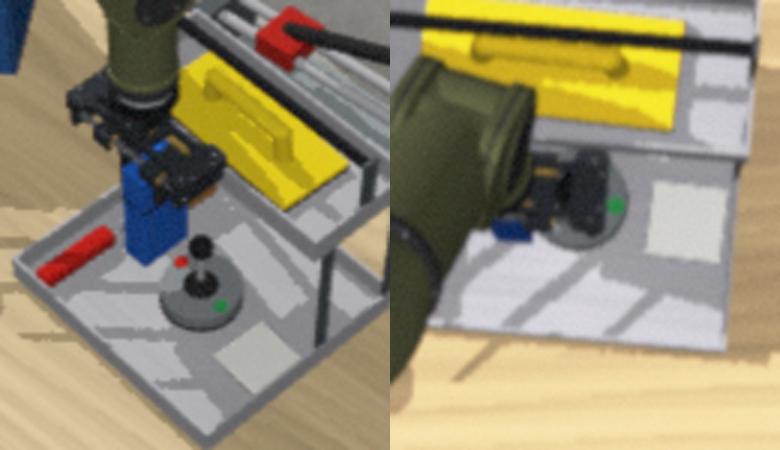

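The case is beside the knob with clear air to the tray rim, and the knob is upright at (201,246) in the left crop. I'll approach towards green and watch the force.

Emit:
carry_out:
  offset:
    - [0,-0.005,0]
    - [-0.001,-0.005,0]
    - [0,-0.005,0]
    - [-0.001,-0.004,0]
    - [0,0,0]
    - [0,0,0]
  twist: [0,0,0,0,0,0]

```text
clock: 18.1
tool_pos: [0.5237, 0.0934, 0.1907]
eef_rot: [-0.477, 0.522, -0.522, 0.477]
contact_force: [0.8, 0.5, -2.0]
opening: 0.405
```

Emit:
carry_out:
  offset:
    - [-0.001,-0.003,0]
    - [0,-0.003,0]
    - [-0.001,-0.003,0]
    - [0,-0.003,0]
    - [0,0,0]
    - [0,0,0]
  twist: [0,0,0,0,0,0]

```text
clock: 18.85
tool_pos: [0.5218, 0.0814, 0.1908]
eef_rot: [-0.477, 0.522, -0.522, 0.478]
contact_force: [-0.1, 0.9, -1.1]
opening: 0.404
```

```bash
python3 -c "
from h import *
F=[];
for k in range(8):
  s=get_state();F.append(s['contact_force']); i=snapshot('scene')
cv2.imwrite('pics/p1.png',i[:,:,::-1]);print(np.mean(F,axis=0),s['tool_pos'])
g=i.max(axis=2);m=(g<60).astype('uint8');m[:,:315]=0;m[:,350:]=0;m[:212]=0;m[231:]=0
n,l,st,ce=cv2.connectedComponentsWithStats(m);print(st[1:],ce[1:])
for c in ce[1:]:print(onz('scene',c,.103))
for d in(0,.01,.02,.023):print(d,proj('scene',[.5555-.226*d,.0558-.974*d,.039+.065*np.cos(d/.065)]))
"
```

```text
[ 0.40534744  1.89014184 -1.29310946] [0.52172357 0.08135107 0.19073052]
[[317 212   5   2   7]
 [324 212   5   3  11]
 [325 221   8   8  49]
 [325 230   1   1   1]] [[318.85714286 212.28571429]
 [325.72727273 212.72727273]
 [328.57142857 224.32653061]
 [325.         230.        ]]
[0.57242508 0.10491616 0.103     ]
[0.58675326 0.0857345  0.103     ]
[0.55481212 0.04462344 0.103     ]
[0.5283499 0.0375761 0.103    ]
0 [326.25342226 222.32847487]
0.01 [327.95328091 224.33667051]
0.02 [329.65676951 226.62576033]
0.023 [330.16811046 227.36560516]
```

The knob has moved about 11 mm towards green with a push of 1.9 N, as expected. I'll push on to full lean and hold.

Emit:
carry_out:
  offset:
    - [-0.001,-0.003,0]
    - [-0.001,-0.003,0]
    - [-0.001,-0.003,0]
    - [0,-0.002,0]
    - [0,0,0]
    - [0,0,0]
  twist: [0,0,0,0,0,0]

```text
clock: 20.0
tool_pos: [0.5186, 0.0705, 0.1906]
eef_rot: [-0.478, 0.522, -0.521, 0.477]
contact_force: [0.3, 3.9, -2.7]
opening: 0.406
```

```bash
python3 -c "
from h import *
F=[];
for k in range(6):
  s=get_state();F.append(s['contact_force']); i=snapshot('scene')
cv2.imwrite('pics/p2.png',i[:,:,::-1]);print(s['clock'],np.mean(F,axis=0),s['tool_pos'])
g=i.max(axis=2);m=(g<60).astype('uint8');m[:,:320]=0;m[:,350:]=0;m[:216]=0;m[236:]=0
n,l,st,ce=cv2.connectedComponentsWithStats(m);print(st[1:],ce[1:])
for c in ce[1:]:print(onz('scene',c,.100))
cv2.imwrite('pics/p2c.png',cv2.resize(i[150:290,260:400,::-1],None,fx=4,fy=4,interpolation=cv2.INTER_CUBIC))
"
```

```text
20.25 [ 1.01691834  3.88550514 -4.16666643] [0.51865324 0.07043253 0.1906621 ]
[[326 216   4   2   6]
 [322 223  13  13  91]] [[327.5        216.33333333]
 [328.74725275 229.63736264]]
[0.5805815  0.07210771 0.1       ]
[0.53970454 0.03056856 0.1       ]
```

View pics/p2c.png

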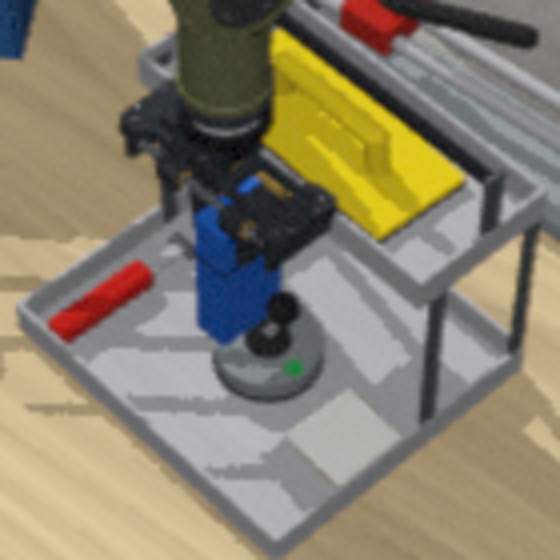

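The knob is at about (330.5, 226.7), which is about 21 mm of lean on the dots' line, and the force is 3.9 N. I'll add 1 mm and hold.

Emit:
carry_out:
  offset:
    - [0,-0.001,0]
    - [0,0,0]
    - [0,0,0]
    - [0,0,0]
    - [0,0,0]
    - [0,0,0]
    - [0,0,0]
    - [0,0,0]
  twist: [0,0,0,0,0,0,0,0]

```text
clock: 21.3
tool_pos: [0.5187, 0.0692, 0.1907]
eef_rot: [0.477, -0.522, 0.522, -0.477]
contact_force: [1.4, 4.5, -5.0]
opening: 0.405
```

Emit:
carry_out:
  offset:
    - [0,0,0]
    - [0,0,0]
    - [0,0,0]
    - [0,0,0]
    - [0,0,0]
    - [0,0,0]
    - [0,0,0]
    - [0,0,0]
  twist: [0,0,0,0,0,0,0,0]

```text
clock: 22.3
tool_pos: [0.5187, 0.0693, 0.1907]
eef_rot: [0.477, -0.522, 0.522, -0.477]
contact_force: [0.9, 4.9, -4.8]
opening: 0.405
```

Emit:
carry_out:
  offset:
    - [0,0,0]
    - [0,0,0]
    - [0,0,0]
    - [0,0,0]
    - [0,0,0]
    - [0,0,0]
  twist: [0,0,0,0,0,0]

```text
clock: 23.05
tool_pos: [0.5187, 0.0692, 0.1907]
eef_rot: [0.477, -0.522, 0.522, -0.477]
contact_force: [1.3, 4.4, -4.4]
opening: 0.403
```

Emit:
carry_out:
  offset:
    - [0,0.003,0]
    - [0.001,0.003,0]
    - [0,0.003,0]
    - [0,0.003,0]
    - [0.001,0.003,0]
    - [0,0.003,0]
    - [0,0.004,0]
    - [0,0.005,0]
  twist: [0,0,0,0,0,0,0,0]

```text
clock: 24.05
tool_pos: [0.5205, 0.0959, 0.1907]
eef_rot: [0.477, -0.522, 0.522, -0.477]
contact_force: [0.6, 0.6, -1.4]
opening: 0.407
```

Emit:
carry_out:
  offset:
    - [0,0.005,0]
    - [0,0.005,0]
    - [0,0.005,0]
    - [0,0,0]
    - [0,0,0]
  twist: [0,0,0,0,0]

```text
clock: 24.68
tool_pos: [0.5207, 0.111, 0.1908]
eef_rot: [0.477, -0.522, 0.522, -0.477]
contact_force: [-0.6, 0.6, -1.8]
opening: 0.401
```

Emit:
carry_out:
  offset:
    - [0,0,0.01]
    - [-0.003,0,0.015]
    - [-0.005,0,0.015]
    - [-0.01,0,0.015]
    - [-0.02,0,0.015]
    - [-0.02,0,0.015]
    - [-0.015,0,0]
    - [-0.007,0,0]
  twist: [0,0,0,0,0,0,0,0]

```text
clock: 25.68
tool_pos: [0.4394, 0.1113, 0.2765]
eef_rot: [-0.477, 0.522, -0.521, 0.478]
contact_force: [0.7, -0.6, -2.7]
opening: 0.405
```

Emit:
carry_out:
  offset:
    - [0,-0.025,0]
    - [0,-0.04,0]
    - [0,-0.04,0]
    - [0,-0.04,0]
    - [0,-0.04,0]
    - [0,-0.04,0]
    - [0,-0.04,0]
    - [0,-0.04,0]
  twist: [0,0,0,0,0,0,0,0]

```text
clock: 26.68
tool_pos: [0.4406, -0.1951, 0.2759]
eef_rot: [0.477, -0.522, 0.522, -0.477]
contact_force: [0.4, 0.6, -2.2]
opening: 0.404
```

Emit:
carry_out:
  offset:
    - [0.004,-0.04,0]
    - [0.004,-0.04,0]
    - [0.004,-0.04,0]
    - [0.002,-0.035,0]
    - [0,-0.018,0]
    - [0,-0.007,0]
    - [0,0,0]
    - [0,0,0]
  twist: [0,0,0,0,0,0,0,0]

```text
clock: 27.68
tool_pos: [0.4551, -0.3722, 0.2756]
eef_rot: [-0.477, 0.522, -0.521, 0.478]
contact_force: [-0.0, 0.2, -2.4]
opening: 0.407
```

```bash
python3 -c "
from h import *
s=get_state();print(s['tool_pos'])
look('l6',(340,200,130,160),(380,190,130,160),3)
i=cv2.imread('pics/l6_scene.png')
m=(i.max(axis=2)<60).astype('uint8');m[:,:315]=0;m[:,340:]=0;m[:212]=0;m[229:]=0
n,l,st,ce=cv2.connectedComponentsWithStats(m);print('knob',ce[1:],'was 326.4 222.3')
h=cv2.cvtColor(i,cv2.COLOR_BGR2HSV);b=cv2.inRange(h,(105,150,60),(125,255,255));b[:,:360]=0;b[:200]=0;b[360:]=0;b[:,480:]=0
c=max(cv2.findContours(b,0,2)[0],key=cv2.contourArea);print(cv2.boundingRect(c),cv2.approxPolyDP(c,2,True)[:,0].tolist())
p=s['tool_pos'];bc=p+[.0085*.996,-.0085*.09,-.111]
for sy in(-1,1):
  for sx in(-1,1): print(proj('scene',bc+np.array([.996,-.0905,0])*.035*sy+np.array([.0905,.996,0])*.018*sx))
"
```

```text
[ 0.45511718 -0.37217017  0.27562012]
knob [[326.39583333 222.35416667]] was 326.4 222.3
(404, 274, 24, 36) [[413, 274], [408, 278], [404, 302], [411, 309], [425, 297], [427, 290], [419, 289], [419, 279]]
[409.7464731  312.68352503]
[400.78491485 305.06348621]
[425.25617529 298.780335  ]
[416.30550355 291.39432146]
```

```bash
python3 -c "
import cv2
f=lambda n,y:cv2.resize(cv2.imread(n)[y:y+90,380:450],None,fx=5.5,fy=5.5,interpolation=cv2.INTER_CUBIC)
import numpy as np;cv2.imwrite('pics/cmp.png',np.hstack([f('pics/l2_scene.png',240),f('pics/l6_scene.png',240)]))"
```

```text
(no output)
```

View pics/cmp.png

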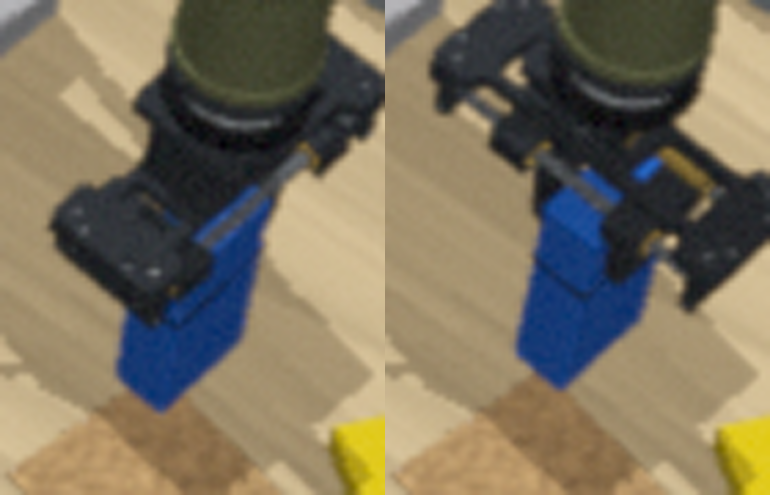

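The bottom edge has the same slope as in the first carry, so the case has not tilted in the grip, and the knob is back at its start pixel. I'll set the case down.

Emit:
carry_out:
  offset:
    - [0,-0.001,-0.02]
    - [0,0,-0.03]
    - [0,0,-0.03]
    - [0,0,-0.03]
    - [0,0,-0.025]
    - [0,0,-0.015]
    - [0,0,-0.005]
    - [0,0,0]
  twist: [0,0,0,0,0,0,0,0]

```text
clock: 28.78
tool_pos: [0.455, -0.375, 0.1212]
eef_rot: [0.477, -0.521, 0.522, -0.477]
contact_force: [0.2, 0.3, -2.9]
opening: 0.409
```

Emit:
carry_out:
  offset:
    - [0,0,-0.002]
    - [0,0,-0.002]
    - [0,0,0]
    - [0,0,0]
  twist: [0,0,0,0]

```text
clock: 29.28
tool_pos: [0.4548, -0.3748, 0.1169]
eef_rot: [0.477, -0.522, 0.522, -0.477]
contact_force: [-0.2, 0.2, -3.1]
opening: 0.401
```

Emit:
carry_out:
  offset:
    - [0,0,-0.001]
    - [0,0,-0.001]
    - [0,0,0]
    - [0,0,0]
  twist: [0,0,0,0]

```text
clock: 29.78
tool_pos: [0.4547, -0.3749, 0.1157]
eef_rot: [0.477, -0.521, 0.522, -0.478]
contact_force: [-1.3, 1.7, 6.7]
opening: 0.4
```

Contact with the mat. I'll release and go up.

Emit:
carry_out:
  offset:
    - [0,0,0]
    - [0,0,0]
    - [0,0,0]
    - [0,0,0]
    - [0,0,0]
    - [0,0,0]
  twist: [0,0,0,0,0,0]
  grip: 0.088

```text
clock: 30.52
tool_pos: [0.4547, -0.3748, 0.1147]
eef_rot: [0.477, -0.522, 0.522, -0.477]
contact_force: [0.2, 0.1, 0.3]
opening: 0.996
```

Emit:
carry_out:
  offset:
    - [0,0,0.02]
    - [0,0,0.03]
    - [0,0,0.03]
    - [0,0,0.03]
    - [-0.02,0,0.03]
    - [-0.03,0,0]
    - [-0.02,0,0]
    - [0,0,0]
  twist: [0,0,0,0,0,0,0,0]

```text
clock: 31.52
tool_pos: [0.3833, -0.375, 0.2551]
eef_rot: [-0.477, 0.522, -0.522, 0.477]
contact_force: [0.6, -0.6, -0.4]
opening: 0.997
```

```bash
python3 -c "
from h import *
s=get_state();print(s['tool_pos'],s['contact_force'],s['opening'])
i=snapshot('scene')[:,:,::-1].copy();cv2.imwrite('pics/end.png',i);cv2.imwrite('pics/end_top.png',snapshot('top')[:,:,::-1])
m=(i.max(axis=2)<60).astype('uint8');m[:,:315]=0;m[:,340:]=0;m[:212]=0;m[229:]=0
print('knob',cv2.connectedComponentsWithStats(m)[3][1:])
for n in('end','l3_scene'):
  h=cv2.cvtColor(cv2.imread(f'pics/{n}.png'),cv2.COLOR_BGR2HSV);b=cv2.inRange(h,(105,150,60),(125,255,255));b[:,:360]=0;b[:200]=0;b[360:]=0;b[:,480:]=0
  c=max(cv2.findContours(b,0,2)[0],key=cv2.contourArea);print(n,cv2.boundingRect(c),cv2.approxPolyDP(c,2,True)[:,0].tolist())
C=np.array([.463,-.3755,.004])
for z in(0,.15):
 for a in((-1,-1),(-1,1),(1,-1),(1,1)):print(z,proj('scene',C+[0,0,z]+np.array([.996,-.0905,0])*.035*a[0]+np.array([.0905,.996,0])*.018*a[1]).round(1))
a=cv2.cvtColor(cv2.imread('pics/scene0.png'),6).astype(int);b=cv2.cvtColor(i,6).astype(int)
for n,q in(('rake',(290,225)),('tile',(345,260)),('block',(320,200)),('float',(342,185)),('tub',(238,215)),('level',(465,360))):
  print(n,np.abs(a-b)[q[1]-8:q[1]+8,q[0]-8:q[0]+8].mean().round(1))
"
```

```text
[ 0.3833019  -0.37496323  0.25509217] [ 0.57399441 -0.59541145 -0.40342365] 0.997400026964567
knob [[326.31914894 222.38297872]]
end (400, 304, 22, 32) [[407, 304], [404, 307], [400, 328], [406, 335], [419, 324], [421, 317], [413, 318]]
l3_scene (400, 295, 25, 41) [[417, 295], [403, 308], [400, 330], [405, 335], [420, 320], [424, 305], [423, 300]]
0 [404.8 338.8]
0 [396.4 331.4]
0 [419.4 325.4]
0 [411.  318.2]
0.15 [409.9 315.1]
0.15 [401.  307.5]
0.15 [425.4 301.2]
0.15 [416.5 293.8]
rake 27.9
tile 5.7
block 4.0
float 66.6
tub 13.2
level 5.1
```

```bash
python3 -c "
import cv2
for n in('top0','end_top'):
  h=cv2.cvtColor(cv2.imread(f'pics/{n}.png'),cv2.COLOR_BGR2HSV)
  for k,lo,hi,b in(('float',(22,150,60),(32,255,255),(150,210,225,345)),('rake',(0,150,80),(8,255,255),(225,270,230,260)),('rake2',(172,150,80),(180,255,255),(225,270,230,260)),('tub',(8,190,150),(16,255,255),(255,300,175,215))):
    m=cv2.inRange(h,lo,hi)[b[0]:b[1],b[2]:b[3]];M=cv2.moments(m,True);print(n,k,M['m00'],M['m00'] and (M['m10']/M['m00']+b[2],M['m01']/M['m00']+b[0]))
from plant import job
"
```

```text
top0 float 2848.0 (282.72261235955057, 180.99754213483146)
top0 rake 259.0 (242.06177606177607, 245.76833976833976)
top0 rake2 17.0 (242.35294117647058, 246.23529411764707)
top0 tub 334.0 (190.65868263473055, 277.47305389221555)
end_top float 2838.0 (282.7096546863989, 181.0288935870331)
end_top rake 265.0 (242.1320754716981, 245.6377358490566)
end_top rake2 11.0 (240.8181818181818, 249.63636363636363)
end_top tub 332.0 (190.710843373494, 277.4969879518072)
```

Float, rake and tub have not moved. I'll hand in.

```bash
python3 -c "
from plant import job
print(job.finish_job())"
```

```text
the job is handed in; nothing more can be done
None
```

The job is handed in at about 31.6 s of the allowed 58 s; no verdict was reported. The case stands on the mat, and the stick was held over towards green for about 3 s and sprang back.

**What I did:** I stood the case on the mat and let go. The moves cannot tilt the tool, and a vertical gripper would have hit the upper tray before its fingers could push the knob. So I regrasped the case by its narrow side and pushed the knob with its side face. I then stood the case back on the mat and let go, with the arm clear in front and above.

**Last checks:**
- **Stick lean:** the image showed about 21 mm towards green before I added the last 1 mm. The push force was 3.9 N, then 4.5–4.9 N during the hold. The knob looked within about 1–2 mm of the line through the dots, but I did not measure it again after that last 1 mm.
- **Stick after release:** the knob is back within 0.1 px of where it started.
- **Case:** its lower outline is within about 2 px of the first placing, so it is upright within a few mm of the mat's middle.
- **Other things:** in the top view the float, rake and tub have not moved. Small scene-view differences suggest that the tile, block and level have not either. The cleaner was not checked.
- **Disagreement:** the scene-view difference was large at the float (66.6), rake (27.9) and tub (13.2). The top view showed no movement there, so I put it down to the arm and case now standing elsewhere.

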